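Third hand: hold the end plate on the bare housing

ROBOT

A 7-joint arm with a two-finger parallel gripper is mounted at the origin on the work surface. World frame = base frame: x ahead of the robot, y to its left, z up, the work surface at z = 0. Lengths are in m, angles in rad, forces in N, time in s.
With the tool pointing down it reaches from about 0.425 to 0.925 m from the base axis. Payload 6.8 kg.
Tool frame: the origin (TCP) lies at the very end of the fingers, on their centre line; the grasp point (between the pads) lies bot.tcp_to_grasp behind it (bot.tcp_to_grasp is the distance from the TCP to the grasp point, in m); z points along the fingers, y is the line along which they close (so a half turn about z gives the same grasp; the last joint's range is limited). The gripper opens to 85 mm and grips with 20 to 120 N. Pads are 22 mm wide; open, the fingers measure 114 mm over their backs; the gripper's body (76 mm by 85 mm) begins 54 mm behind the grasp point. The pads swing forward as they close: fully open they stand 13 mm farther back than shut.
Start: joints at [-1.417, 0.477, 0.022, 1.555, -0.011, 1.109, -0.083], TCP at [0.175, 0.652, 0.231] pointing down, gripper open.
Joint ranges: [-2.96, 2.96], [-0.34, 2.1], [-1.41, 1.46], [0.24, 2.44], [-1.37, 4.51], [0.17, 1.92], [-2.96, 2.96]. Speed limits (rad/s): [2.39, 2.39, 3.14, 3.14, 3.14, 3.14, 3.14].

INTERFACE

Orientations are given as a unit quaternion [w, x, y, z].
In Python, from station import bot gives the robot as it stands.
- The arm moves only by the tool servo_tool, never from a script. Its argument "motion" is a list that holds one entry, the list of rows, each a list of 7 numbers: the shift along the tool's x, y, z in m, then the turn, a rotation vector about the tool's x, y, z in units of 5 degrees (1.0 is 5 degrees), then the opening, from 0 (shut) to 1 (fully open). A call has 1 to 20 rows; each row is the pose to reach, as a shift and turn from the pose commanded when the call began, along the tool's axes at that moment; what a row does not reach only later rows make up. A row lasts 1/12 s, in which the tool goes at most 41.7 mm and 7.16 degrees, less where a joint would pass 70% of its speed; a pose out of reach is approached as far as the arm can. A call with a gripper value outside its range is refused whole. The fingers move at their own pace and stop on an object; "grip_force" is the grip in N (left out, the last holds). Time passes only in rows, so rows that repeat a pose let the fingers close. It gives the time, the measured TCP pose, the force, the opening and the grip force at its end, in the units of the state.
- bot.get_obs(): the state, without advancing time (a new reading comes with each control period).
- bot.read_camera(name): name is "scene" or "top"; returns a dict with "img" (480x640x3 uint8, red, green, blue), "K" (3x3 intrinsics, pixels), "pose" (4x4, takes a point from camera to world coordinates). Camera axes: x right, y down, z forward; pixel columns grow to the right and rows downward; lengths in m; the calibration is good to about 2 mm. A picture is of the moment at which its call begins. There is no depth.
- bot.hand_in(): hands the job in; it is judged then, once.
The state is a dict: "t": time; "q": joint angles; "joint_vel": joint speeds; "joint_torque": joint torques, N m; "eef_pos": TCP position; "tool_rot": TCP orientation; "contact_force": force on the tool from outside, world axes, zero at the start; "torque": the same for the moment, N m; "gripper_width": opening from 0.0 (shut) to 1.0 (fully open); "grasp_force": force on a finger pad.
Only numpy, scipy, OpenCV 4.12 (cv2) and the standard library are available. Lean on these libraries where they do the work, as an engineer would, in place of code of your own. Each camera call takes 0.05 s, during which the arm holds its last target. There are 200 camera calls.

TASK

One of the two grey housings already has its blue end plate; leave that one alone. Pick up the loose blue end plate by its rib and press it flat and upright against the front of the bare housing, screw holes over the brass inserts, with a steady push of about 13 N (8 to 18 N: red pointers over the green patches; never over 30 N), touching that jig with nothing but the plate. Leave everything else where it is, and finish the program while still gripping and pushing, so that a colleague can drive the screws.

Things in the scene. Friction and masses are not known exactly. Their poses are not given: they have to be found in the camera images.
- plate: loose blue metal end plate, 0.25 kg, standing upright: plate 90 wide (y), 80 high (z), 8 mm thick (x), a screw hole near each corner; behind its middle an upright rib 14 thick (y), 50 long (x), 80 mm high, to grip from above. Origin on the underside, on the rib, 36 mm behind the front face: rib x = -22 to 28, plate 28 to 36 mm. x points from the rib to the front face that meets the housing, z up.
- plate_face (a point): centre of the loose plate's flat front face: 36 mm along x and 40 mm above the plate's origin; axes as the plate's.
- bare_jig: BARE housing's jig, left or right: dark steel base 200 x 170 x 12 mm fixed to the bench, with a pale grey moulded housing 120 mm wide, top at 125 mm. Origin on the bench, mid-width, 75 mm behind the housing's flat front face; base from x = -75 to +125 mm. x points level from the front face into the housing, away from the robot; z up. Face: black recess, four brass inserts, no plate.
- bare_seat (a point): centre of the bare housing's front face, 80 mm above the bench, where the centre of the plate's front face belongs (so the plate hangs 40 mm clear of the bench). It moves with the housing; axes as the jig's: x into the housing, z up.
- bare_housing (a joint): slide of the bare housing straight back along its jig's x, m: 0 at rest, 0.030 at the stop. Spring: 1.0 N per mm from zero, plus up to 0.5 N friction; it returns by itself. A red pointer low on each side is over the green patch of the base's white scale at 8 to 18 mm, when the push is right.
- done_jig: FINISHED housing's jig, on the other side: dark steel base 200 x 170 x 12 mm fixed to the bench, with a pale grey moulded housing 120 mm wide, top at 125 mm. Origin on the bench, mid-width, 75 mm behind the housing's flat front face; base from x = -75 to +125 mm. x points level from the front face into the housing, away from the robot; z up. Its blue plate and rib stand 58 mm proud.
- done_housing (a joint): slide of the finished housing in its jig, m, 0 at rest; the same spring.
- screw_tray: open red plastic tray of screws, 110 x 80 x 40 mm, origin under its centre. Bystander.
- tape: roll of brown tape lying flat, 100 mm across, 48 mm high, origin under its centre. Bystander.
- mallet: rubber-headed mallet, 260 mm long, lying along its x. Bystander.
- drill: yellow and black cordless screwdriver lying on its side, about 205 x 175 x 52 mm. Bystander.
- can: white and green can, 66 mm across, 110 mm high, origin under its centre. Bystander.
Not all that is in view belongs to the job. What is shaped like the plate but pink is not meant.

How it is judged:
On the way:
1. the loose plate is lifted clear of the bench in the fingers (height (world z) of plate above 0.03 m and contact force between the fingers and plate above 2 N), for 0.2 s.
At the end, for the whole second after the job is handed in: the gripped plate bears on the bare housing with 8 to 18 N, face centre within 8 mm of the seat (5 mm in depth), square and upright within 0.10 rad, at rest; neither arm nor fingers touch the bare jig; the finished housing is not pushed (under 3 mm) (contact force between plate and bare_jig between 8 and 18 N and x of plate_face in the frame of bare_seat between -0.005 and 0.005 m and y of plate_face in the frame of bare_seat between -0.008 and 0.008 m and z of plate_face in the frame of bare_seat between -0.008 and 0.008 m and angle between the x axis of plate and the x axis of bare_seat, either way round below 0.1 rad and angle between the z axis of plate and the z axis of bare_seat, either way round below 0.1 rad and contact force between the fingers and plate above 2 N and contact force between each of the arm, the fingers and bare_jig below 0.5 N and linear speed of plate below 0.02 m/s and value of joint done_housing below 0.003 m); the arm keeps its last pose, push and grip.
It fails at once if the bare housing is pressed with more than 30 N (contact force between plate and bare_jig above 30 N).
It fails at once if the finished housing is pushed (value of joint done_housing above 0.006 m).
It fails at once if a bystander is moved by more than 20 mm (distance of any of screw_tray, tape, mallet, drill, can from where it was at the start of the episode above 0.02 m).
It also fails if it takes over 51 s, if anything falls off the work surface, if the arm or the gripper's body presses on something with over 40 N, if the wrist force passes 120 N, or if a joint passes its speed limit or range.

## Working session

There is one attempt and no reset: what is moved stays moved. The work goes in short steps, Python scripts to look and compute and a tool call to move; the robot and the scene stay as the last step left them, time stands still between calls to the robot, and variables do not carry over. Pictures are saved under pics/ and viewed, at most 10 in all, crops included, and the job is handed in when it is done.

Besides the shell and the picture viewer there is one more tool, called as name([rows], argument=value, ...), one row to a line, values as JSON. servo_tool: Moves the arm, as the interface text tells. Its arguments: {"type":"object","properties":{"motion":{"type":"array"},"grip_force":{"type":"number"}},"required":["motion"]}

```bash
mkdir -p pics; python3 - <<'E'
from station import bot
import cv2,numpy as np,pickle
d={}
for n in("scene","top"):
    c=bot.read_camera(n);d[n]=c;cv2.imwrite(f"pics/{n}0.png",c["img"][:,:,::-1])
    print(n,c["K"].round(1).tolist(),np.array(c["pose"]).round(3).tolist())
pickle.dump(d,open("c0.pkl","wb"))
o=bot.get_obs();print({k:np.round(v,3).tolist() for k,v in o.items()},bot.tcp_to_grasp)
E
```

```text
scene [[493.1, 0.0, 321.5], [0.0, 493.1, 243.5], [0.0, 0.0, 1.0]] [[-0.422, 0.67, -0.61, 1.199], [0.906, 0.301, -0.297, 0.302], [-0.015, -0.678, -0.735, 0.92], [0.0, 0.0, 0.0, 1.0]]
top [[469.2, 0.0, 319.3], [0.0, 469.2, 235.6], [0.0, 0.0, 1.0]] [[-0.027, -0.997, 0.068, 0.43], [-1.0, 0.028, 0.012, -0.035], [-0.014, -0.067, -0.998, 1.241], [0.0, 0.0, 0.0, 1.0]]
{'t': 0.1, 'q': [-1.417, 0.478, 0.022, 1.556, -0.011, 1.109, -0.083], 'joint_vel': [0.003, -0.001, -0.001, -0.003, -0.0, -0.001, -0.0], 'joint_torque': [0.004, -59.776, 1.613, -28.195, 0.013, 0.005, -0.0], 'eef_pos': [0.175, 0.652, 0.23], 'tool_rot': [-0.0, 0.131, 0.991, -0.001], 'contact_force': [0.27, 0.88, 0.619], 'torque': [-0.014, 0.003, 0.026], 'grasp_force': 0.0, 'gripper_width': 0.999} 0.0187
```

View pics/scene0.png

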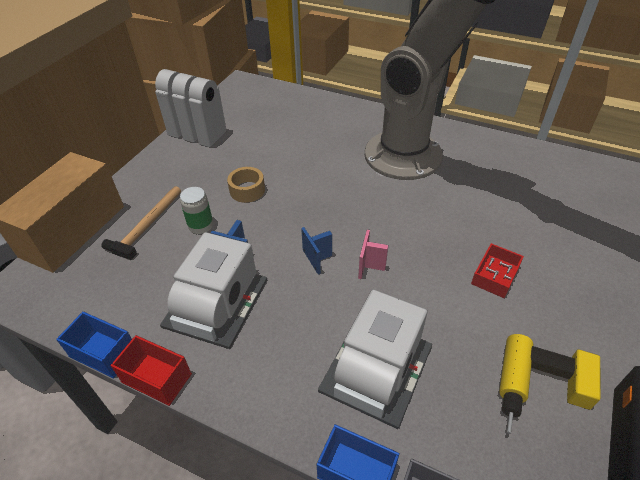

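View pics/top0.png

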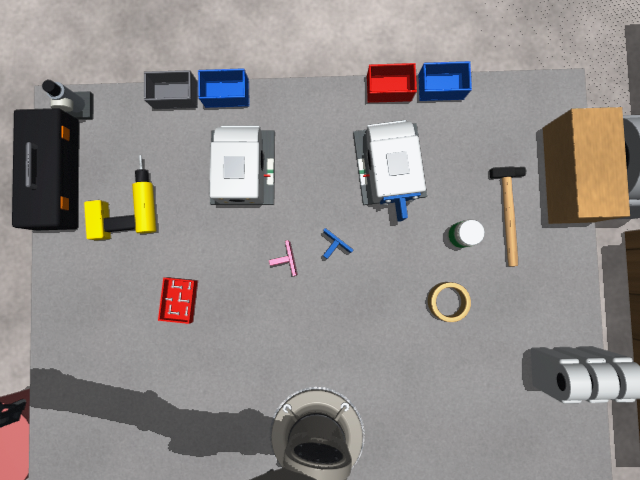

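The top view shows the loose blue T at about (335,243), with its plate edge running (323,231)–(351,250) and its rib pointing down-left. The bare housing is on the left at (238,165). The finished one, with its blue plate and rib, is on the right at (393,165). The pink decoy is at (287,258).

```bash
cat > h.py <<'E'
import numpy as np,cv2
def pt(c,uv,z):
    uv=np.atleast_2d(uv).astype(float);T=np.array(c["pose"])
    r=np.c_[uv,np.ones(len(uv))]@np.linalg.inv(c["K"]).T@T[:3,:3].T
    return T[:3,3]+r*((z-T[2,3])/r[:,2])[:,None]
def proj(c,p):
    T=np.array(c["pose"]);q=(np.atleast_2d(p)-T[:3,3])@T[:3,:3]@np.array(c["K"]).T
    return q[:,:2]/q[:,2:]
E
python3 - <<'E'
import pickle,cv2,numpy as np
d=pickle.load(open("c0.pkl","rb"))
im=d["top"]["img"][:,:,::-1]
a=cv2.resize(im[115:225,195:290],None,fx=5,fy=5,interpolation=cv2.INTER_CUBIC)
b=cv2.resize(im[220:275,310:365],None,fx=5,fy=5,interpolation=cv2.INTER_CUBIC)
o=np.zeros((550,760,3),np.uint8);o[:550,:475]=a;o[:275,480:755]=b
cv2.imwrite("pics/crop0.png",o)
im2=d["scene"]["img"][:,:,::-1]
cv2.imwrite("pics/crop1.png",cv2.resize(im2[220:420,290:450],None,fx=3,fy=3,interpolation=cv2.INTER_CUBIC))
E
```

```text
(no output)
```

View pics/crop0.png

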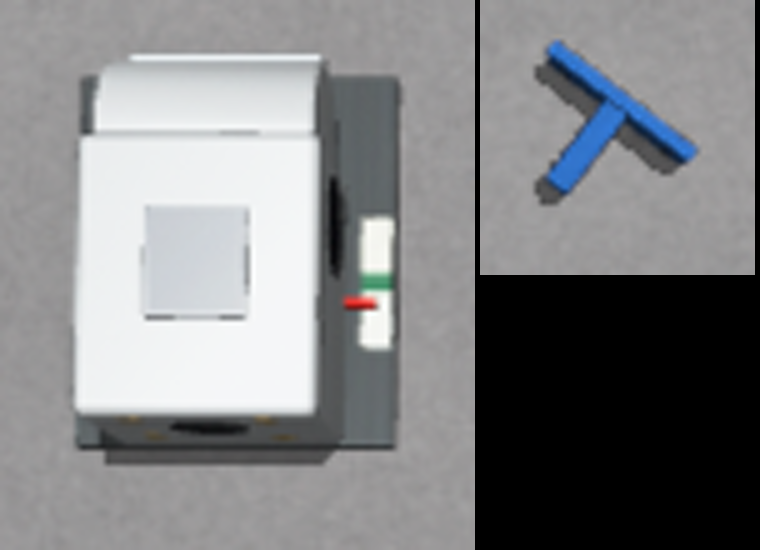

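View pics/crop1.png

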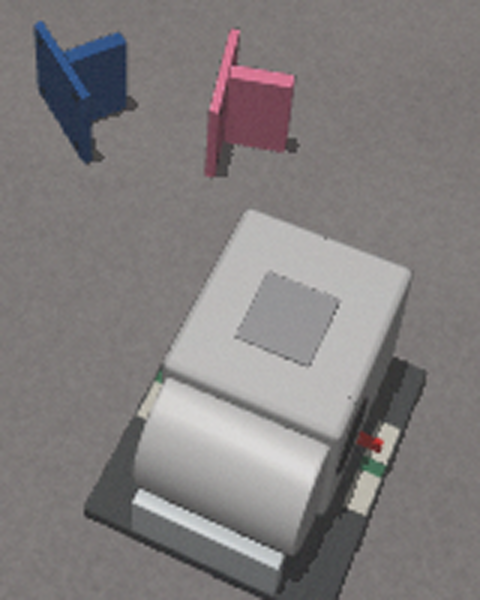

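The enlarged crop confirms that the left housing is bare, with its recess and inserts visible. Its top front edge runs along crop row 413 from column 75 to 317, and the base front edge is at crop row 447. The loose T is clean. Next I measure both numerically.

```bash
cat > m.py <<'E'
import pickle,cv2,numpy as np
from h import *
def edge(P,x):  # line fit y=a+bx -> angle
    return np.polyfit(x,P,1)
def plate(c,box,z):
    im=c["img"];hs=cv2.cvtColor(im,cv2.COLOR_RGB2HSV)
    m=((hs[...,0]>100)&(hs[...,0]<125)&(hs[...,1]>120)&(hs[...,2]>110)).astype(np.uint8)
    k=np.zeros_like(m);x0,y0,x1,y1=box;k[y0:y1,x0:x1]=1;m*=k
    v,u=np.nonzero(m);W=pt(c,np.c_[u,v],z)[:,:2]
    h=cv2.convexHull(W.astype(np.float32))[:,0]
    e=np.roll(h,-1,0)-h;i=np.linalg.norm(e,axis=1).argmax();t=e[i]/np.linalg.norm(e[i])
    n=np.array([t[1],-t[0]])
    if (W.mean(0)-h[i])@n>0:n=-n      # outward: from rib to face
    # refine on plate pixels (within 8 mm of front edge)
    d=(W-h[i])@n;Q=W[d>-.008]
    vx,vy,_,_=cv2.fitLine(Q.astype(np.float32),cv2.DIST_L2,0,.01,.01).ravel()
    t=np.array([vx,vy]);n2=np.array([vy,-vx]);n=n2 if n2@n>0 else -n2
    px=1/469.2*(1.241-z)
    s=W@t;d=W@n;Q=W[d>d.max()-.010]
    f=np.quantile(d,.995);mid=(np.quantile(Q@t,0.003)+np.quantile(Q@t,.997))/2
    face=f*n+mid*t
    R=W[d<d.max()-.012]
    print("n px",len(W),"width",np.ptp(Q@t),"depth",np.ptp(d),"rib mid off",(R@t).mean()-mid,"rib w",np.ptp(R@t))
    return n,face,np.degrees(np.arctan2(n[1],n[0])),d.max(),d.min(),(R@t).mean()*t
E
python3 - <<'E'
from m import *
d=pickle.load(open("c0.pkl","rb"));c=d["top"]
n,f,a,dm,dn,rt=plate(c,(310,220,365,275),.08)
mid=(dm+dn)/2
print("n",n,"face",f,"yaw",a,"origin",rt+n*(mid-.007),  "alt",f-.036*n)
# housing
g=c["img"].astype(int).min(2)
box=g[115:225,195:290]
top=(box>215)
cols=range(20,60)
prof=cv2.GaussianBlur(c["img"].mean(2),(1,1),0)
rows=[]
for u in range(216,255):
    col=prof[190:206,u];gr=np.diff(col);k=gr.argmin();w=-np.clip(gr[max(k-1,0):k+2],None,0);rows.append((u,190+.5+max(k-1,0)+(w*np.arange(len(w))).sum()/w.sum()))
P=pt(c,rows,.125)[:,:2];b=np.polyfit(P[:,1],P[:,0],1);print("front top: yaw",np.degrees(-np.arctan(b[0])) ,"x at y:",P[:,0].mean(),P[:,1].mean(),"res",(P[:,0]-np.polyval(b,P[:,1])).std())
L=[];Rr=[]
for v in range(146,194):
    for lst,(a0,a1),s in((L,(200,222),1),(Rr,(250,268),-1)):
        gr=s*np.diff(prof[v,a0:a1]);k=gr.argmax();ks=slice(max(k-1,0),k+2);w=np.clip(gr[ks],0,None);lst.append((a0+.5+max(k-1,0)+(w*np.arange(len(w))).sum()/w.sum(),v))
for q in(L,Rr):
    S=pt(c,q,.125)[:,:2];b=np.polyfit(S[:,0],S[:,1],1);print("side yaw",np.degrees(np.arctan(b[0])),"y at front",np.polyval(b,P[:,0].mean()),(S[:,1]-np.polyval(b,S[:,0])).std())
print("base corners",pt(c,[[195+77/5,115+447/5],[195+396/5,115+447/5],[195+399/5,115+77/5],[195+79/5,115+77/5]],.012).round(4).tolist())
E
```

```text
n px 221 width 0.07192947012692563 depth 0.07138230922106859 rib mid off -0.0033707623134646703 rib w 0.062047719997122996
n [0.05281889 0.9986041 ] face [ 0.49158949 -0.03090463] yaw 86.97229 origin [ 0.48601249 -0.07252701] alt [ 0.48968801 -0.06685438]
front top: yaw -1.7471339674518933 x at y: 0.6034384322710153 0.17904050379326356 res 0.00016457875160481083
side yaw -2.1527285089682415 y at front 0.24113317497576547 0.0005062869138017539
side yaw -2.220529361226593 y at front 0.12514090127806227 0.0003487522415242971
base corners [[0.6043, 0.2662, 0.012], [0.5995, 0.0972, 0.012], [0.7983, 0.0915, 0.012], [0.8036, 0.2629, 0.012]]
```

```bash
python3 - <<'E'
s=open("m.py").read()
a=s.index("    e=np.roll");b=s.index("    n=np.array")
s=s[:a]+"""    D=np.linalg.norm(h[:,None]-h[None],axis=2);i,j=np.unravel_index(D.argmax(),D.shape);t=(h[j]-h[i])/D[i,j]
"""+s[b:]
s=s.replace("Q=W[d>-.008]","Q=W[abs(d)<.009]")
open("m.py","w").write(s)
E
python3 - <<'E'
from m import *
d=pickle.load(open("c0.pkl","rb"));c=d["top"]
n,f,a,dm,dn,rt=plate(c,(310,220,365,275),.08)
print("n",n,"face",f,"yaw",a,"origin",rt+n*((dm+dn)/2-.007),  "alt",f-.036*n)
from station import bot
from scipy.spatial.transform import Rotation as R
q=bot.get_obs()["tool_rot"];print(R.from_quat(q,scalar_first=True).as_matrix().round(3))
E
```

```text
n px 221 width 0.0866686914130716 depth 0.05736141737252526 rib mid off -0.0002494559618624881 rib w 0.01369839493293612
n [ 0.771101   -0.63671285] face [ 0.5005199 -0.0685812] yaw -39.54714 origin [ 0.47300991 -0.04618918] alt [ 0.47276027 -0.04565954]
[[-0.966  0.259 -0.   ]
 [ 0.259  0.966 -0.002]
 [-0.    -0.002 -1.   ]]
```

servo_tool([
  [[-0.37,-0.317,0,0,0,4.9,0.5],[-0.37,-0.317,0,0,0,4.9,0.5],[-0.37,-0.317,0,0,0,4.9,0.5],[-0.37,-0.317,0,0,0,4.9,0.5],[-0.37,-0.317,0,0,0,4.9,0.5],[-0.37,-0.317,0,0,0,4.9,0.5],[-0.37,-0.317,0,0,0,4.9,0.5],[-0.37,-0.317,0,0,0,4.9,0.5],[-0.37,-0.317,0,0,0,4.9,0.5],[-0.37,-0.317,0,0,0,4.9,0.5],[-0.37,-0.317,0,0,0,4.9,0.5],[-0.37,-0.317,0,0,0,4.9,0.5],[-0.472,-0.599,0.05,0,0,4.9,0.5],[-0.472,-0.599,0.05,0,0,4.9,0.5],[-0.472,-0.599,0.05,0,0,4.9,0.5],[-0.472,-0.599,0.05,0,0,4.9,0.5],[-0.472,-0.599,0.05,0,0,4.9,0.5],[-0.472,-0.599,0.05,0,0,4.9,0.5],[-0.472,-0.599,0.05,0,0,4.9,0.5],[-0.472,-0.599,0.05,0,0,4.9,0.5]],
], grip_force=100)

```text
t: 1.77
eef_pos: [0.4744, -0.0553, 0.1807]
tool_rot: [-0.0, 0.341, 0.94, -0.001]
contact_force: [-0.3, -0.5, 0.4]
gripper_width: 0.496
grasp_force: 0.0
```

```bash
cat > go.py <<'E'
import sys,numpy as np
from station import bot
from scipy.spatial.transform import Rotation as R
o=bot.get_obs();T=R.from_quat(o["tool_rot"],scalar_first=True)
def go(p,yaw):  # tool down, tool y at yaw (deg)
    a=np.radians(yaw);y=np.array([np.cos(a),np.sin(a),0]);z=np.array([0,0,-1.]);M=R.from_matrix(np.c_[np.cross(y,z),y,z])
    print("shift",T.inv().apply(np.array(p)-o["eef_pos"]).round(4),"turn",(np.degrees((T.inv()*M).as_rotvec())/5).round(3))
print("t",o["t"],"pos",np.round(o["eef_pos"],4),"q",np.round(o["q"],2),"F",np.round(o["contact_force"],1),"M",np.round(o["torque"],2),"w",o["gripper_width"],o["grasp_force"])
M=T.as_matrix();print("tool y yaw",np.degrees(np.arctan2(M[1,1],M[0,1])),"z",M[:,2].round(3))
if len(sys.argv)>4: go([float(v) for v in sys.argv[1:4]],float(sys.argv[4]))
E
python3 go.py .476 -.0487 .12 50.45
```

```text
t 1.7667 pos [ 0.4744 -0.0553  0.1807] q [-0.44  0.23  0.49  2.09 -0.14  0.85  1.01] F [-0.3 -0.5  0.4] M [0.01 0.03 0.01] w 0.49590758897918497 0.0
tool y yaw 50.075728236493276 z [-0.001 -0.002 -1.   ]
shift [0.0031 0.0062 0.0606] turn [-0.026  0.009 -0.075]
```

servo_tool([
  [[0,0,0.03,0,0,-0.08,0.5],[0,0,0.06,0,0,-0.08,0.5],[0,0,0.06,0,0,-0.08,0.5],[0,0,0.06,0,0,-0.08,0.5],[0,0,0.06,0,0,-0.08,0.5],[0,0,0.06,0,0,-0.08,0.5]],
])

```text
t: 2.27
eef_pos: [0.4767, -0.0485, 0.1228]
tool_rot: [0.001, 0.334, 0.942, 0.001]
contact_force: [0.5, -0.2, 0.2]
gripper_width: 0.496
grasp_force: 0.0
```

```bash
python3 go.py .476 -.0487 .031 50.45; python3 - <<'E'
from station import bot
import cv2,numpy as np,pickle
a=bot.read_camera("scene");pickle.dump(a,open("c1.pkl","wb"))
cv2.imwrite("pics/grasp.png",cv2.resize(a["img"][180:300,260:420,::-1],None,fx=4,fy=4))
E
```

```text
t 2.2667 pos [ 0.4767 -0.0485  0.1228] q [-0.41  0.32  0.45  2.14 -0.21  0.72  1.08] F [ 0.5 -0.2  0.2] M [-0.04  0.04 -0.03] w 0.4958808051750992 0.0
tool y yaw 50.924076033058974 z [ 0.003  0.    -1.   ]
shift [ 0.0006 -0.0008  0.0918] turn [0.022 0.019 0.095]
```

View pics/grasp.png

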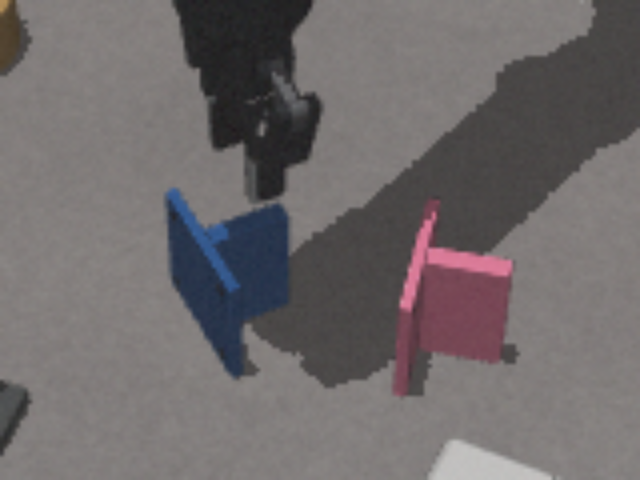

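The fingers sit over the middle of the loose blue plate's rib (near crop pixel (262,190), rib top at (250,220)), clear of the pink decoy. Next I descend and grip.

servo_tool([
  [[0,-0.0005,0.03,0,0,0.05,0.5],[0,-0.0005,0.06,0,0,0.05,0.5],[0,-0.0005,0.08,0,0,0.05,0.5],[0,-0.0005,0.09,0,0,0.05,0.5],[0,-0.0005,0.09,0,0,0.05,0.5],[0,-0.0005,0.09,0,0,0.05,0.5],[0,-0.0005,0.09,0,0,0.05,0.1],[0,-0.0005,0.09,0,0,0.05,0],[0,-0.0005,0.09,0,0,0.05,0],[0,-0.0005,0.09,0,0,0.05,0],[0,-0.0005,0.09,0,0,0.05,0],[0,-0.0005,0.09,0,0,0.05,0],[0,-0.0005,0.09,0,0,0.05,0],[0,-0.0005,0.09,0,0,0.05,0],[0,-0.0005,0.09,0,0,0.05,0]],
], grip_force=100)

```text
t: 3.57
eef_pos: [0.4764, -0.0491, 0.0328]
tool_rot: [0.001, 0.337, 0.942, 0.001]
contact_force: [-0.5, 0.6, 7.7]
gripper_width: 0.153
grasp_force: 97.4
```

```bash
python3 go.py .476 -.0487 .131 50.45
```

```text
t 3.5667 pos [ 0.4764 -0.0491  0.0328] q [-0.32  0.49  0.36  2.18 -0.34  0.52  1.18] F [-0.5  0.6  7.7] M [-0.07  0.3  -0.07] w 0.1533181275287826 97.4359917640686
tool y yaw 50.63643137571797 z [ 0.003  0.001 -1.   ]
shift [ 0.0004  0.0002 -0.0982] turn [0.024 0.019 0.037]
```

servo_tool([
  [[0,0,-0.02,0,0,0,0],[0,0,-0.05,0,0,0,0],[0,0,-0.08,0,0,0,0],[0,0,-0.1,0,0,0,0],[0,0,-0.11,0,0,0,0],[0,0,-0.11,0,0,0,0],[0,0,-0.11,0,0,0,0],[0,0,-0.11,0,0,0,0],[0,0,-0.11,0,0,0,0]],
])

```text
t: 4.32
eef_pos: [0.4742, -0.0491, 0.14]
tool_rot: [-0.001, 0.337, 0.942, -0.001]
contact_force: [-0.3, -0.3, -2.2]
gripper_width: 0.148
grasp_force: 97.8
```

```bash
python3 go.py .5 .1825 .141 88.2
```

```text
t 4.3167 pos [ 0.4742 -0.0491  0.14  ] q [-0.43  0.29  0.48  2.13 -0.19  0.76  1.06] F [-0.3 -0.3 -2.2] M [-0.   -0.01  0.01] w 0.14812256361112147 97.76693344116211
tool y yaw 50.6556426614266 z [-0.003 -0.    -1.   ]
shift [ 0.1269  0.1955 -0.0012] turn [-0.015 -0.028 -7.509]
```

servo_tool([
  [[0.025,0.04,0,0,0,-1.0,0],[0.05,0.08,0,0,0,-2.5,0],[0.075,0.12,0,0,0,-4,0],[0.1,0.16,0,0,0,-5,0],[0.12,0.185,0,0,0,-6,0],[0.127,0.1955,0,0,0,-7,0],[0.127,0.1955,0,0,0,-7.5,0],[0.127,0.1955,0,0,0,-7.5,0],[0.127,0.1955,0,0,0,-7.5,0],[0.127,0.1955,0,0,0,-7.5,0],[0.127,0.1955,0,0,0,-7.5,0],[0.127,0.1955,0,0,0,-7.5,0]],
])

```text
t: 5.32
eef_pos: [0.501, 0.1814, 0.1411]
tool_rot: [-0.0, 0.017, 1.0, -0.0]
contact_force: [0.1, -0.2, -1.5]
gripper_width: 0.148
grasp_force: 97.9
```

```bash
python3 go.py .5 .1825 .0728 88.2; python3 - <<'E'
from station import bot
import cv2,numpy as np,pickle
o=np.zeros((480,800,3),np.uint8)
for i,(n,b) in enumerate((("scene",(280,180,480,420)),("top",(180,110,310,270)))):
    a=bot.read_camera(n);pickle.dump(a,open(f"c2{n}.pkl","wb"))
    x0,y0,x1,y1=b;r=cv2.resize(a["img"][y0:y1,x0:x1,::-1],None,fx=[2,3][i],fy=[2,3][i],interpolation=cv2.INTER_CUBIC);o[:r.shape[0],400*i:400*i+r.shape[1]]=r
cv2.imwrite("pics/pre.png",o)
E
```

```text
t 5.3167 pos [0.501  0.1814 0.1411] q [-0.67  0.36  0.25  1.99 -0.12  0.8   1.19] F [ 0.1 -0.2 -1.5] M [-0.01  0.04  0.04] w 0.14806987309081376 97.91160106658936
tool y yaw 88.0040013711468 z [-0. -0. -1.]
shift [0.001  0.0011 0.0683] turn [-0.005 -0.004 -0.039]
```

View pics/pre.png

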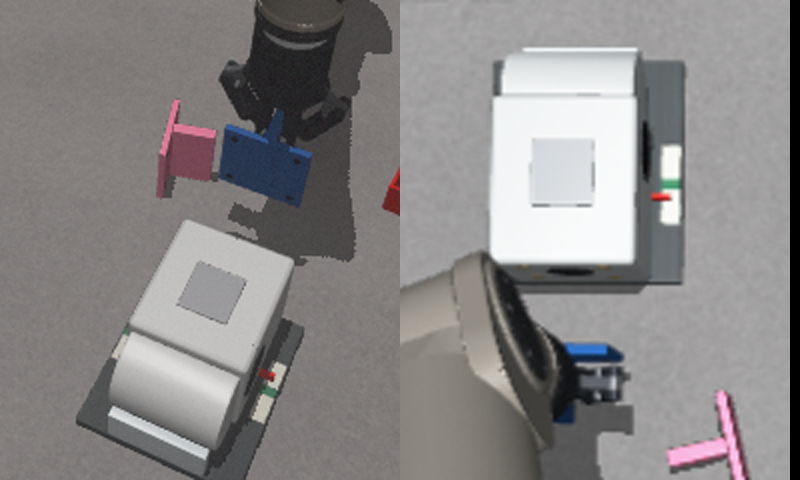

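The plate is held square with its front face toward the housing, and the pink piece is untouched. In crop pixels, the face corners in the scene view are about TL (226,125), TR (311,152), BR (300,206) and BL (220,178). I'll check these against the expected pose.

```bash
python3 - <<'E'
from h import *;import pickle
c=pickle.load(open("c2scene.pkl","rb"))
a=np.radians(-1.8);n=np.array([np.cos(a),np.sin(a),0]);t=np.array([-n[1],n[0],0])
f=np.array([.501,.1814,0])+.0313*n
P=[f+s*.045*t+[0,0,z] for s,z in((-1,.1883),(1,.1883),(1,.1083),(-1,.1083))]
print((proj(c,P)).round(1).tolist(),"seen",[[393,242.5],[435.5,256],[430,283],[390,269]])
im=c["img"];hs=cv2.cvtColor(im,cv2.COLOR_RGB2HSV)
m=((hs[...,0]>100)&(hs[...,0]<125)&(hs[...,1]>120)).astype(np.uint8);m[:,:385]=0;m[:230]=0;m[300:]=0;m[:,445:]=0
m=cv2.morphologyEx(m,cv2.MORPH_OPEN,np.ones((5,5)))
v,u=np.nonzero(m);Q=np.c_[u,v]
for k in((-1,-1.6),(1,-.6),(1,1.6),(-1,.6)):print(Q[(Q@np.array(k)).argmax()])
E
```

```text
[[392.2, 242.8], [435.3, 257.5], [429.4, 282.8], [388.8, 268.2]] seen [[393, 242.5], [435.5, 256], [430, 283], [390, 269]]
[409 248]
[430 254]
[430 258]
[409 254]
```

servo_tool([
  [[0,0.004,0.03,0,0,0,0],[0,0.004,0.055,0,0,0,0],[0,0.004,0.068,0,0,0,0],[0,0.004,0.068,0,0,0,0],[-0.02,0.004,0.068,0,0,0,0],[-0.04,0.004,0.068,0,0,0,0],[-0.05,0.004,0.068,0,0,0,0],[-0.055,0.004,0.068,0,0,0,0],[-0.055,0.004,0.068,0,0,0,0],[-0.055,0.004,0.068,0,0,0,0],[-0.055,0.004,0.068,0,0,0,0],[-0.055,0.004,0.068,0,0,0,0],[-0.055,0.004,0.068,0,0,0,0]],
])

```text
t: 6.5
eef_pos: [0.5554, 0.185, 0.0733]
tool_rot: [-0.0, 0.016, 1.0, 0.0]
contact_force: [-0.8, -0.9, -2.3]
gripper_width: 0.153
grasp_force: 98.0
```

```bash
python3 go.py .584 .1831 .0728 88.2; python3 - <<'E'
from h import *
from station import bot
c=bot.read_camera("scene")
a=np.radians(-1.8);n=np.array([np.cos(a),np.sin(a),0]);t=np.array([-n[1],n[0],0]);s=np.array([.6025,.1825,0])
print("housing top front corners expected",proj(c,[s+k*.06*t+[0,0,.125] for k in(1,-1)]).round(1))
x,y=355,270;cv2.imwrite("pics/near.png",cv2.resize(c["img"][220:400,310:470,::-1],None,fx=3.3,fy=3.3,interpolation=cv2.INTER_CUBIC))
E
```

```text
t 6.5 pos [0.5554 0.185  0.0733] q [-0.6   0.53  0.22  1.91 -0.17  0.72  1.27] F [-0.8 -0.9 -2.3] M [ 0.05  0.02 -0.04] w 0.1534585172880769 97.95237064361572
tool y yaw 88.17855679751068 z [-0.001  0.    -1.   ]
shift [-0.0287 -0.001   0.0005] turn [ 0.001 -0.007 -0.004]
housing top front corners expected [[428.6 306.4]
 [371.9 285. ]]
```

View pics/near.png

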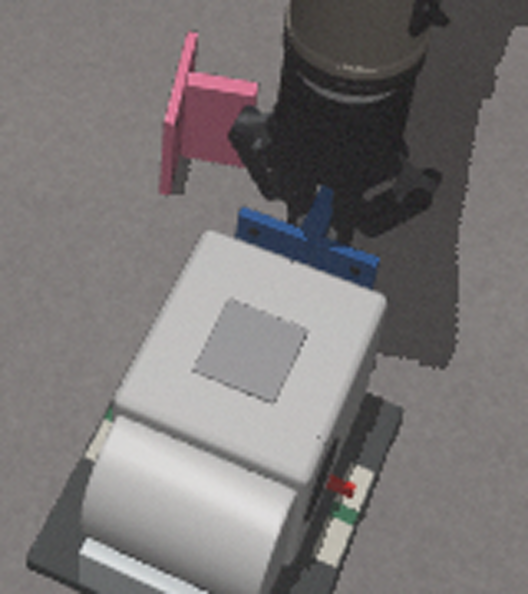

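The plate sits just in front of the face, centred laterally. The housing's top corners (crop (207,231) and (386,296)) match the prediction sideways, so I advance gently.

servo_tool([
  [[-0.004,-0.001,0.0005,0,0,0,0],[-0.008,-0.001,0.0005,0,0,0,0],[-0.011,-0.001,0.0005,0,0,0,0],[-0.013,-0.001,0.0005,0,0,0,0],[-0.015,-0.001,0.0005,0,0,0,0],[-0.016,-0.001,0.0005,0,0,0,0],[-0.017,-0.001,0.0005,0,0,0,0],[-0.018,-0.001,0.0005,0,0,0,0],[-0.019,-0.001,0.0005,0,0,0,0],[-0.02,-0.001,0.0005,0,0,0,0],[-0.021,-0.001,0.0005,0,0,0,0],[-0.022,-0.001,0.0005,0,0,0,0],[-0.023,-0.001,0.0005,0,0,0,0],[-0.024,-0.001,0.0005,0,0,0,0],[-0.025,-0.001,0.0005,0,0,0,0],[-0.025,-0.001,0.0005,0,0,0,0],[-0.025,-0.001,0.0005,0,0,0,0],[-0.025,-0.001,0.0005,0,0,0,0]],
])

```text
t: 8.05
eef_pos: [0.579, 0.183, 0.0722]
tool_rot: [-0.002, 0.016, 1.0, -0.0]
contact_force: [-8.0, -0.8, 0.4]
gripper_width: 0.154
grasp_force: 98.3
```

```bash
python3 go.py .584 .1825 .0728 88.2
```

```text
t 8.05 pos [0.579  0.183  0.0722] q [-0.57  0.57  0.22  1.86 -0.18  0.74  1.28] F [-8.  -0.8  0.4] M [-0.06  1.3   0.16] w 0.15370236218921074 98.34020733833313
tool y yaw 88.18414331665106 z [-0.004 -0.001 -1.   ]
shift [-0.005  -0.0004 -0.0006] turn [-0.008 -0.045 -0.003]
```

servo_tool([
  [[-0.001,0,-0.0005,0,0,0,0],[-0.002,0,-0.0005,0,0,0,0],[-0.003,0,-0.0005,0,0,0,0],[-0.004,0,-0.0005,0,0,0,0],[-0.005,0,-0.0005,0,0,0,0],[-0.0055,0,-0.0005,0,0,0,0],[-0.0055,0,-0.0005,0,0,0,0],[-0.0055,0,-0.0005,0,0,0,0],[-0.0055,0,-0.0005,0,0,0,0],[-0.0055,0,-0.0005,0,0,0,0],[-0.0055,0,-0.0005,0,0,0,0],[-0.0055,0,-0.0005,0,0,0,0]],
])

```text
t: 9.05
eef_pos: [0.5829, 0.1829, 0.0723]
tool_rot: [-0.004, 0.016, 1.0, -0.0]
contact_force: [-12.1, -0.7, 2.2]
gripper_width: 0.15
grasp_force: 98.6
```

```bash
python3 go.py .584 .1825 .0728 88.2; python3 - <<'E'
from station import bot
import cv2,numpy as np
o=np.zeros((560,800,3),np.uint8)
for i,(n,b) in enumerate((("scene",(320,255,440,415)),("top",(195,110,315,230)))):
    a=bot.read_camera(n)
    x0,y0,x1,y1=b;r=cv2.resize(a["img"][y0:y1,x0:x1,::-1],None,fx=3.3,fy=3.3,interpolation=cv2.INTER_CUBIC);o[:r.shape[0],400*i:400*i+r.shape[1]]=r
cv2.imwrite("pics/push.png",o)
E
```

```text
t 9.05 pos [0.5829 0.1829 0.0723] q [-0.57  0.57  0.22  1.84 -0.18  0.75  1.29] F [-12.1  -0.7   2.2] M [-0.04  2.    0.06] w 0.1496976643516083 98.55781674385071
tool y yaw 88.19902425249602 z [-0.007 -0.001 -1.   ]
shift [-0.0011 -0.0004 -0.0005] turn [-0.013 -0.081 -0.   ]
```

View pics/push.png

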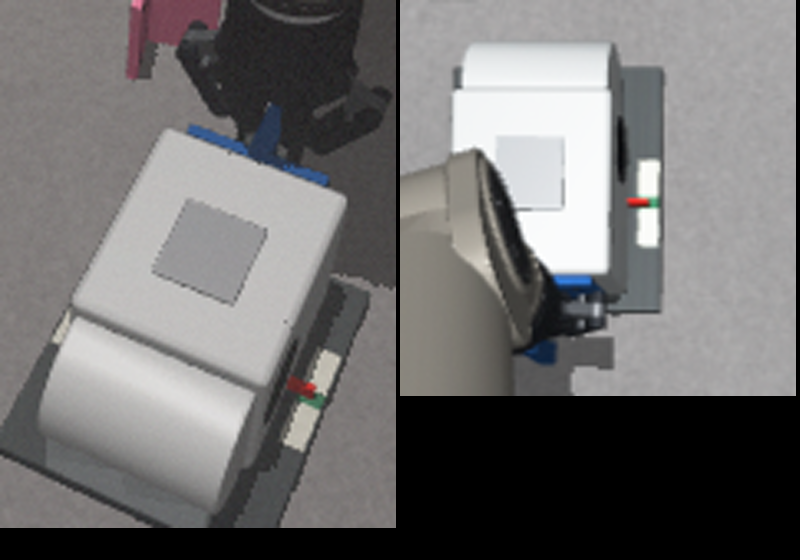

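The red pointer lies over the green patch (crop (645,202)), the plate is flush and centred, and the measured push is about 12 N. I hold briefly to check it is steady, then hand in.

servo_tool([
  [[-0.0005,0,0,0,0,0,0],[-0.0005,0,0,0,0,0,0],[-0.0005,0,0,0,0,0,0],[-0.0005,0,0,0,0,0,0],[-0.0005,0,0,0,0,0,0],[-0.0005,0,0,0,0,0,0],[-0.0005,0,0,0,0,0,0],[-0.0005,0,0,0,0,0,0],[-0.0005,0,0,0,0,0,0],[-0.0005,0,0,0,0,0,0],[-0.0005,0,0,0,0,0,0],[-0.0005,0,0,0,0,0,0]],
])

```text
t: 10.15
eef_pos: [0.5832, 0.1829, 0.0723]
tool_rot: [-0.004, 0.016, 1.0, -0.001]
contact_force: [-12.1, 0.2, 3.0]
gripper_width: 0.148
grasp_force: 98.6
```

```bash
python3 go.py && python3 -c "
from station import bot
f=bot.get_obs()['contact_force'];print(f)
if -15.5<f[0]<-10: print(bot.hand_in())"
```

```text
t 10.15 pos [0.5832 0.1829 0.0723] q [-0.57  0.57  0.22  1.84 -0.18  0.75  1.29] F [-12.1   0.2   3. ] M [0.01 2.12 0.11] w 0.14844728899051668 98.58031511306763
tool y yaw 88.20308140188993 z [-0.007 -0.001 -1.   ]
[-12.11235271   0.20310453   2.9952887 ]
the job is handed in; nothing more can be done
None
```

I handed the job in at 10.15 s with the loose plate gripped and pressed flat on the bare housing at about 12 N (wrist force reading); the red pointer I could see was over its green patch, and the hand-in returned no verdict.

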